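# Load the edge-band spool and open the glue bottle

## Robot

A 6-joint arm with a two-finger parallel gripper is mounted at the origin on the work surface. World frame = base frame: x ahead of the robot, y to its left, z up, the work surface at z = 0. Lengths are in mm, angles in rad, forces in N, time in s.
With the tool pointing down it reaches from about 275 to 750 mm from the base axis. Payload 10.2 kg.
Tool frame: the origin (TCP) lies at the very end of the fingers, on their centre line; the grasp point (between the pads) lies 19 mm behind it; z points along the fingers, y is the line along which they close (so a half turn about z gives the same grasp; the last joint's range is limited). The gripper opens to 85 mm and grips with 20 to 120 N. Pads are 22 mm wide; open, the fingers measure 114 mm over their backs; the gripper's body (76 mm by 85 mm) begins 54 mm behind the grasp point. The pads swing forward as they close: fully open they stand 13 mm farther back than shut.
Start: joints at [1.049, 0.313, 1.498, -0, 1.331, -0.223], TCP at [154.559, 501.74, 231.294] pointing down, gripper open.
Joint ranges: [-2.94, 2.94], [-0.97, 2.17], [0.19, 2.56], [-1.23, 4.37], [0.02, 3.11], [-2.88, 2.88]. Speed limits (rad/s): [2.39, 2.39, 3.01, 3.14, 3.14, 3.14].

## Interface

Orientations are given as a unit quaternion [w, x, y, z].
In Python, from cell import sensors, camera, workorder gives the robot as it stands.
- The arm moves only by the tool move_arm, never from a script. Its argument "targets" is a list that holds one entry, the list of rows, each a list of 4 numbers: the shift along the tool's x, y, z as a fraction of full scale, then the turn about the tool's z as a fraction of full scale. A call has 1 to 12 rows; each row is the pose to reach, as a shift and turn from the pose commanded when the call began, along the tool's axes at that moment, turning the shorter way round; what a row does not reach only later rows make up. Full scale, the value 1, is 0.4 m for a shift and 180 degrees for a turn. A row lasts 1/8 s, in which the tool goes at most 62.5 mm and 10.7 degrees, less where a joint would pass 70% of its speed; a pose out of reach is approached as far as the arm can. A call with a number of a shift or a turn outside -1 to 1 is refused whole. A call with a gripper value outside its range is refused whole. "jaw" is the opening in per cent of the stroke, from 0 (shut) to 100 (fully open), set as the call begins (left out, the last holds). The fingers move at their own pace and stop on an object; "squeeze" is the grip in N (left out, the last holds). Time passes only in rows, so rows that repeat a pose let the fingers close. It gives the time, the measured TCP pose, the force, the opening and the grip force at its end, in the units of the state.
- sensors.get_obs(): the state, without advancing time (a new reading comes with each control period).
- camera(name): name is "side" or "top" or "wrist"; returns a dict with "img" (384x512x3 uint8, red, green, blue), "vfov" (degrees; the focal length in pixels is half the picture's height over the tangent of half this angle, whatever the lens; pixels are square), "cx", "cy" (the principal point, pixels), "cam_to_world" (4x4, takes a point from camera to world coordinates); the wrist camera has in their place "T_tool_cam" (4x4, takes a point from camera to tool coordinates, whose origin is the TCP and whose axes are the flange's). Camera axes: x right, y down, z forward; pixel columns grow to the right and rows downward; lengths in mm; the calibration is good to about 2 mm. A picture is of the moment at which its call begins: read the wrist's pose just before it. There is no depth.
- workorder.hand_in(): hands the job in; it is judged then, once.
The state is a dict: "clock": time; "q": joint angles; "dq": joint speeds; "tau": joint torques, N m; "eef_pos": TCP position; "eef_rot": TCP orientation; "contact_force": force on the tool from outside, world axes, zero at the start; "wrist_torque": the same for the moment, N m; "width": opening from 0.0 (shut) to 1.0 (fully open); "grasp_force": force on a finger pad.
Only numpy, scipy, OpenCV 4.12 (cv2) and the standard library are available. Lean on these libraries where they do the work, as an engineer would, in place of code of your own. Each camera call takes 0.05 s, during which the arm holds its last target. There are 200 camera calls.

## Task

Get the edge-banding corner ready: first set the spool of edge band on the red stand's steel spindle so that it sits flat on the plate, and let go of it. Then open the glue bottle: press its orange safety cap down, keep it pressed while twisting it anticlockwise until it comes free, and lift it straight up about 8 cm. Finish while still holding the cap level there above the bottle, with the spool still on its spindle and the other things on the bench left where they are.

Things in the scene. Friction and masses are not known exactly. Their poses are not given: they have to be found in the camera images.
- spool_neck (a point): Loose upright spool: pale wood roll 100 mm across, 24 mm tall, on a black core whose round neck, 46 mm across, rises to 64 mm above the underside; bore 32 mm right through. About 250 g. This point: on the axis, 46 mm above the underside, where to grip the neck from above (fingertips must stay above the roll's top, at 24 mm). z up the axis.
- spool_foot (a point): The same spool: the point on its axis at its underside. z up the axis.
- spindle_seat (a point): Stand fixed to the bench: red plate 120 x 120 x 12 mm with an upright steel spindle 24 mm across that rises 76 mm above the plate, tapered to 10 mm over its last 12 mm. This point: on the spindle's axis at the plate's upper face, where the spool's underside must rest. z up.
- bottle: Blue glue bottle, orange stripe on its label, 76 mm across, held fast in a plywood block 120 x 120 x 40 mm screwed to the bench: it cannot move or turn. Origin: on its axis at the bench surface, z up. The shoulder slopes in from 108 mm high (76 mm across) to 128 mm (36 mm across); the neck's rim is 158 mm high.
- cap_mid (a point): Centre (half-way up, on the axis) of the orange ribbed round safety cap on the bottle: 51 mm across, 32 mm tall, 40 g; locked, this point is 156 mm above the bench. z up. Locked, it neither turns nor pulls off. Pressed 6.5 mm or more (firm stop at 9.5) and kept pressed it turns anticlockwise, seen from above: free after 50 degrees, end stop at 80, best 65.
- cap: The same cap: origin on its axis at the skirt's lower edge. A spring pushes it up: 3.5 N when locked, 0.7 N more per mm pressed, about 10 N at the stop. Fingertips no lower than the skirt's edge stay clear of the bottle, also when pressed. Once free it springs up a few mm and lifts straight off: clear of the neck 25 mm above its locked height.
- spool: The same spool; origin at spool_foot.
- offcut: Bystander, to be left alone: bare plywood offcut 110 x 80 x 18 mm. Origin at its underside.
- tape: Bystander, to be left alone: yellow tape measure 65 x 35 x 50 mm. Origin at its underside.
- brush: Bystander, to be left alone: glue brush lying on the bench. Origin at its underside.
- screwdriver: Bystander, to be left alone: screwdriver lying on the bench. Origin at its underside.
- hammer: Bystander, to be left alone: hammer lying on the bench. Origin at its underside.
- oil: Bystander, to be left alone: small white bottle with black cap, 50 mm across, 120 mm tall (not the glue). Origin at its underside.
Mind the look-alikes: they are no part of the job. There is more than one size of the cap; the job needs the middle-sized.

How it is judged (in metres and radians):
On the way, in this order (a step that is already met when the one before it is completed fails the run):
1. the spool sits flat on the stand's plate, on the spindle, released (horizontal distance between spool_foot and spindle_seat below 0.007 m and z of spool_foot in the frame of spindle_seat below 0.004 m and angle between spool_foot's own z axis and vertical below 0.06 rad and contact force between the fingers and spool below 0.1 N), for 0.2 s.
2. the cap is pressed down, before it is turned (z of cap_mid in the frame of bottle below 0.1505 m and angle between the x axis of cap_mid and the x axis of bottle, either way round below 0.15 rad), for 0.02 s.
3. the cap, still on the neck, has been twisted free (z of cap_mid in the frame of bottle below 0.166 m and angle between the x axis of cap_mid and the x axis of bottle, either way round above 0.65 rad and horizontal distance between cap_mid and bottle below 0.006 m), for 0.02 s.
At the end, for the whole second after the job is handed in: Spool on the spindle, released: axis within 7 mm, underside within 4 mm of the plate, tilt under 0.06 rad. Cap gripped (over 1 N), not touching the bottle, 40 to 140 mm above its locked height, within 30 mm of the bottle's axis, tilt under 0.25 rad (all of step 1 and z of cap_mid in the frame of bottle between 0.196 and 0.296 m and horizontal distance between cap_mid and bottle below 0.03 m and angle between cap_mid's own z axis and vertical below 0.25 rad and contact force between the fingers and cap above 1 N and contact force between cap and bottle below 0.1 N); the arm keeps its last pose, push and grip.
It fails at once if a bystander is shifted by more than 30 mm (distance of any of offcut, tape, brush, screwdriver, hammer, oil from where it was at the start of the episode above 0.03 m).
It also fails if it takes over 64 s, if anything falls off the work surface, if the arm or the gripper's body presses on something with over 40 N, if the wrist force passes 120 N, or if a joint passes its speed limit or range.

## Working session

There is one attempt and no reset: what is moved stays moved. The work goes in short steps, Python scripts to look and compute and a tool call to move; the robot and the scene stay as the last step left them, time stands still between calls to the robot, and variables do not carry over. Pictures are saved under pics/ and viewed, at most 10 in all, crops included, and the job is handed in when it is done.

Besides the shell and the picture viewer there is one more tool, called after "Request:" in YAML: its name, and indented under it one key for each argument. move_arm: Moves the arm, as the interface text tells. Shift numbers are shares of 0.4 m and turn numbers shares of 180 degrees, none past 1 either way. Its arguments: {"type":"object","properties":{"targets":{"type":"array","items":{"type":"array","items":{"type":"array","items":{"type":"number"}}}},"jaw":{"type":"number"},"squeeze":{"type":"number"}},"required":["targets"]}

```bash
mkdir -p pics; ls
cat > h.py <<'E'
import numpy as np, cv2
from cell import sensors, camera, workorder
def ray(c,u,v,M=None):
    f=c["img"].shape[0]/2/np.tan(np.radians(c["vfov"])/2)
    M=np.array(c["cam_to_world"]) if M is None else M
    d=M[:3,:3]@np.array([(u-c["cx"])/f,(v-c["cy"])/f,1]); return M[:3,3],d
def atz(c,u,v,z,M=None):
    o,d=ray(c,u,v,M); return (o+d*(z-o[2])/d[2]).round(1)
def proj(c,p,M=None):
    f=c["img"].shape[0]/2/np.tan(np.radians(c["vfov"])/2)
    M=np.array(c["cam_to_world"]) if M is None else M
    q=M[:3,:3].T@(np.array(p)-M[:3,3]); return (f*q[0]/q[2]+c["cx"],f*q[1]/q[2]+c["cy"])
def wristM(c,o):
    from scipy.spatial.transform import Rotation as R
    T=np.eye(4);w=o["eef_rot"];T[:3,:3]=R.from_quat([w[1],w[2],w[3],w[0]]).as_matrix();T[:3,3]=o["eef_pos"]
    return T@np.array(c["T_tool_cam"])
E
python3 - <<'E'
from h import *
import pickle
o=sensors.get_obs();print(o)
cs={}
for n in("top","side","wrist"):
    c=camera(n);cs[n]=c;print(n,{k:(np.round(v,3).tolist()) for k,v in c.items() if k!="img"})
pickle.dump(cs,open("c0.pkl","wb"))
cv2.imwrite("pics/top.png",cv2.resize(cs["top"]["img"],(800,600),interpolation=3)[:,:,::-1])
cv2.imwrite("pics/side.png",cv2.resize(cs["side"]["img"],(800,600),interpolation=3)[:,:,::-1])
E
```

```text
pics
{'clock': 0.0, 'q': array([ 1.04858154e+00,  3.13440846e-01,  1.49844493e+00, -4.03352984e-06,
        1.33099302e+00, -2.23372712e-01]), 'dq': array([ 1.87086890e-04, -1.79946281e-04,  1.18017037e-03,  7.91795786e-04,
       -9.10736060e-04, -8.93004676e-05]), 'tau': array([ 7.09784690e-04, -4.12262928e+01, -2.59747428e+01, -8.44736428e-05,
        4.07206520e-03,  2.18090906e-05]), 'eef_pos': array([154.43383903, 501.50137712, 230.73680395]), 'eef_rot': array([-2.32395069e-04,  1.48865143e-01,  9.88857298e-01, -5.99616091e-04]), 'contact_force': array([ 0.15640812, -0.91372539, -0.95928335]), 'wrist_torque': array([ 0.00779027, -0.01025981, -0.01946351]), 'grasp_force': 0.0, 'width': 1.0005274737498742}
top {'vfov': 57.818, 'cx': 252.313, 'cy': 190.478, 'cam_to_world': [[-0.161, -0.965, 0.208, 415.214], [-0.987, 0.158, -0.033, -43.158], [-0.0, -0.211, -0.978, 998.678], [0.0, 0.0, 0.0, 1.0]]}
side {'vfov': 54.059, 'cx': 256.704, 'cy': 192.34, 'cam_to_world': [[0.936, -0.237, 0.259, 314.235], [-0.351, -0.648, 0.675, -784.415], [0.008, -0.723, -0.69, 885.335], [0.0, 0.0, 0.0, 1.0]]}
wrist {'vfov': 60.254, 'cx': 251.025, 'cy': 190.516, 'T_tool_cam': [[-0.0, -0.952, -0.306, 78.162], [1.0, -0.0, 0.001, -0.078], [-0.001, -0.306, 0.952, -142.46], [0.0, 0.0, 0.0, 1.0]]}
```

View pics/top.png

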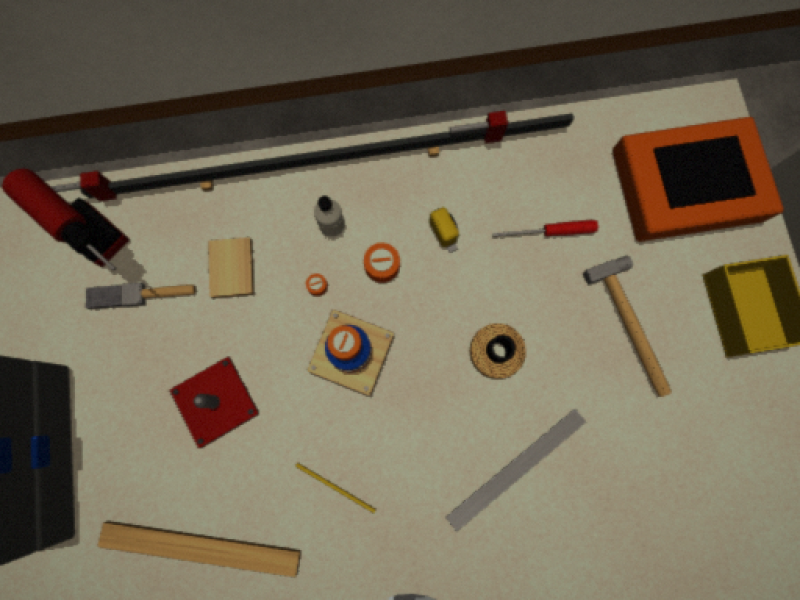

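View pics/side.png

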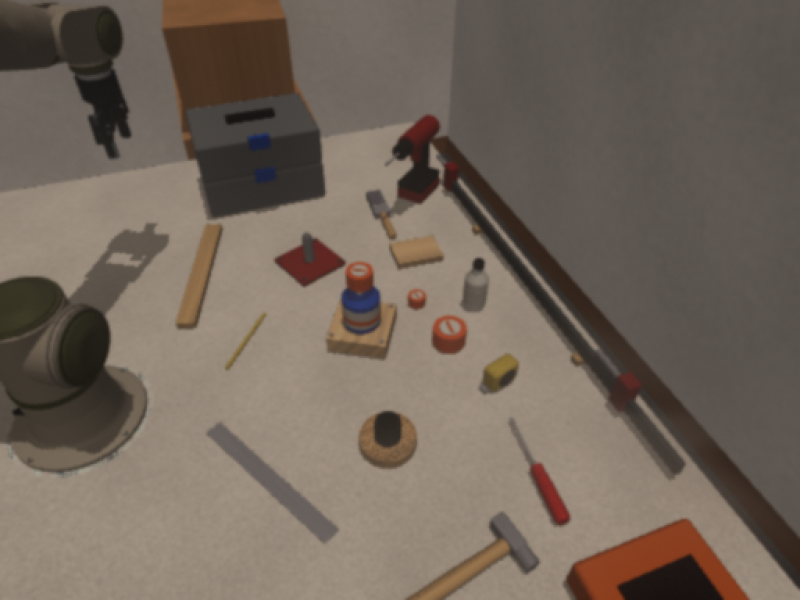

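The top view shows the spool at (498,350), the red stand at (214,402) with its spindle tip at about (204,401), and the blue bottle with its orange cap at (344,341).

Look-alikes:
- **Cap:** small loose cap (317,284), large loose cap (382,262), orange case (700,180). The job's cap is the one on the blue bottle.
- **Bottle:** white oil bottle (328,215).
- **Spool:** nothing similar.
- **Stand:** nothing similar.

In the side view they are at spool (388,437), stand (310,260) and cap (360,275).

Run:
```python
from h import *
import pickle
cs=pickle.load(open("c0.pkl","rb"));s=1/1.5625
def tri(a,b):
    o1,d1=ray(cs["top"],a[0]*s,a[1]*s);o2,d2=ray(cs["side"],b[0]*s,b[1]*s)
    A=np.c_[d1,-d2];t=np.linalg.lstsq(A,o2-o1,rcond=None)[0];p=o1+d1*t[0];q=o2+d2*t[1];return ((p+q)/2).round(1),round(np.linalg.norm(p-q),1)
print("spool top z64",atz(cs["top"],501*s,348*s,64),atz(cs["side"],388*s,418*s,64),tri((501,348),(388,418)))
print("roll z24",atz(cs["top"],498*s,351*s,24))
print("captop z172",atz(cs["top"],344*s,342*s,172),atz(cs["side"],360*s,270*s,172),tri((344,342),(360,270)))
print("block z40",[atz(cs["top"],u*s,v*s,40) for u,v in((333,310),(394,331),(371,395),(308,371))])
print("plate z12",P:=[atz(cs["top"],u*s,v*s,12) for u,v in((228,357),(258,411),(200,447),(170,391))],np.mean(P,0))
print("spin tip z88",atz(cs["top"],203*s,400*s,88),atz(cs["side"],307*s,236*s,88))
t=cs["top"]["img"]
a=cv2.resize(t[195:290,180:350],None,fx=4.7,fy=4.7,interpolation=2)
b=cv2.resize(cs["side"]["img"][140:310,165:280],None,fx=3.5,fy=3.5,interpolation=2)
cv2.imwrite("pics/crop.png",a[:,:,::-1])
```

```text
spool top z64 [ 496.8 -242.6   64. ] [ 502.  -239.8   64. ] (array([ 498.7, -242.2,   67.9]), np.float64(4.7))
roll z24 [ 495.8 -244.8   24. ]
captop z172 [535.1  15.6 172. ] [539.3  16.5 172. ] (array([536.9,  15.2, 173.2]), np.float64(4.0))
block z40 [array([614.6,  36.3,  40. ]), array([559.3, -65.8,  40. ]), array([454.9,  -8.2,  40. ]), array([513.7,  94.5,  40. ])]
plate z12 [array([565.1, 238.7,  12. ]), array([460.8, 195.4,  12. ]), array([415.6, 302.5,  12. ]), array([521.1, 347.2,  12. ])] [490.65 270.95  12.  ]
spin tip z88 [489.5 264.5  88. ] [490.6 261.1  88. ]
```

View pics/crop.png

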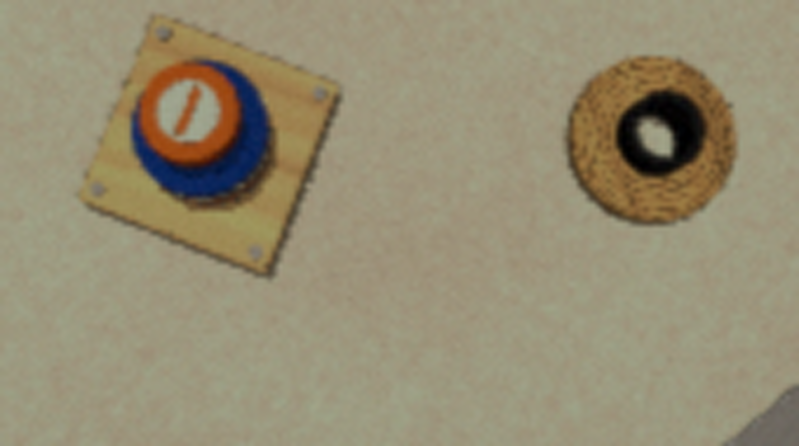

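Spool, cap and spindle estimates agree between the two cameras, and the sizes are right: the cap is on the bottle and the plate side is about 113 mm. I'll move above the spindle for a close look.

Request:
move_arm:
  targets:
    - [[-0.975,-0.316,0.05,0],[-0.975,-0.316,0.05,0],[-0.975,-0.316,0.05,0],[-0.975,-0.316,0.05,0],[-0.975,-0.316,0.05,0],[-0.975,-0.316,0.05,0],[-0.975,-0.316,0.05,0],[-0.975,-0.316,0.05,0],[-0.975,-0.316,0.05,0],[-0.975,-0.316,0.05,0],[-0.975,-0.316,0.05,0],[-0.975,-0.316,0.05,0]]

```text
clock: 1.65
eef_pos: [489.8, 266.5, 211.4]
eef_rot: [0.0, 0.149, 0.989, 0.0]
contact_force: [0.0, -0.7, 0.2]
width: 0.999
grasp_force: 0.0
```

```bash
cat > look.py <<'E'
import sys,pickle
from h import *
o=sensors.get_obs();c=camera("wrist");M=wristM(c,o)
pickle.dump((c,M),open(sys.argv[1]+".pkl","wb"))
print(o["clock"],o["eef_pos"].round(1),o["eef_rot"].round(4),o["contact_force"].round(1))
im=c["img"].copy()
for p in eval(sys.argv[2]):
    u,v=proj(c,p,M);print(p,round(u,1),round(v,1));cv2.circle(im,(int(u),int(v)),1,(0,255,0),-1)
cv2.imwrite("pics/%s.png"%sys.argv[1],cv2.resize(im,(800,600),interpolation=2)[:,:,::-1])
E
python3 look.py w1 "[(490,266,88),(490,266,12)]"
```

```text
1.65 [489.8 266.5 211.4] [0.     0.1485 0.9889 0.    ] [ 0.  -0.7  0.2]
(490, 266, 88) 250.4 182.7
(490, 266, 12) 250.5 162.3
```

View pics/w1.png

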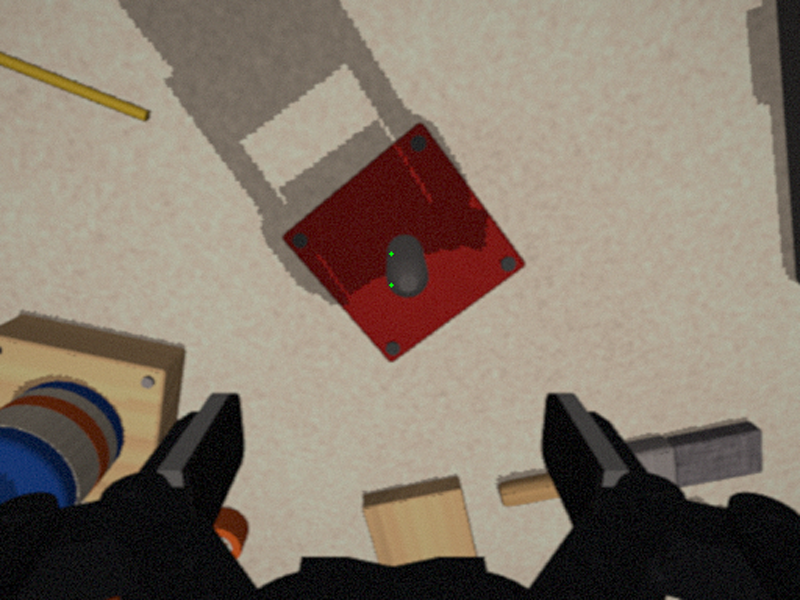

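The close view shows the plate corners at (420,124), (524,264), (391,360) and (284,237), and the spindle tip at about (407,283), roughly 10 mm from my estimate. I'll refine from these pixels.

Run:
```python
from h import *
import pickle
c,M=pickle.load(open("w1.pkl","rb"));s=1/1.5625
P=np.array([atz(c,u*s,v*s,12,M) for u,v in((420,124),(524,264),(391,360),(284,237))])
print(P,P.mean(0),np.linalg.norm(P-np.roll(P,1,0),axis=1))
print(atz(c,407*s,284*s,88,M))
# spindle silhouette fit: grey pixels inside red
im=cv2.cvtColor(c["img"],cv2.COLOR_RGB2HSV);
m=((im[...,1]<70)).astype(np.uint8)
n,l,st,ce=cv2.connectedComponentsWithStats(m[100:225,185:335]);
for i in range(1,n):
    if st[i,4]>100:print(st[i]+np.array([185,100,0,0,0]),ce[i]+[185,100])
# render model outline for candidate
def sil(x,y):
    k=np.zeros(c["img"].shape[:2],np.uint8);pts=[]
    for z,r in((12,12),(76,12),(88,5)):
        for a in np.linspace(0,6.28,40):pts.append(proj(c,(x+r*np.cos(a),y+r*np.sin(a),z),M))
    return cv2.fillConvexPoly(k,cv2.convexHull(np.array(pts,np.float32)).astype(np.int32).reshape(-1,1,2),1)
best=[]
i=l[int(277-100),0] if False else l[265*64//100-100+0,260-185]
mm=np.zeros(m.shape,np.uint8);mm[100:225,185:335]=(l==i)
for x in np.arange(475,500,1):
    for y in np.arange(250,280,1):
        k=sil(x,y);best.append((((k>0)&(mm>0)).sum()/((k>0)|(mm>0)).sum(),x,y))
print(sorted(best)[-6:])
```

```text
[[415.9 307.6  12. ]
 [523.5 350.1  12. ]
 [565.1 242.6  12. ]
 [458.  200.6  12. ]] [490.625 275.225  12.   ] [114.98439024 115.68928213 115.26842586 115.04090577]
[491.7 274.3  88. ]
[ 185  100   56   46 1324] [203.33987915 115.12009063]
[ 287  100   48   65 1605] [318.33271028 121.56510903]
[248 151  26  39 804] [259.50870647 170.25373134]
[ 185  159   58   66 1944] [203.93364198 202.26748971]
[ 262  172   73   53 1981] [309.88490661 206.6133266 ]
[(np.float64(0.837696335078534), np.int64(490), np.int64(275)), (np.float64(0.8387434554973822), np.int64(493), np.int64(274)), (np.float64(0.8401253918495298), np.int64(492), np.int64(275)), (np.float64(0.8410041841004184), np.int64(491), np.int64(275)), (np.float64(0.8427672955974843), np.int64(492), np.int64(276)), (np.float64(0.8542553191489362), np.int64(491), np.int64(276))]
```

Request:
move_arm:
  targets:
    - [[-0.195,-0.606,0,0],[-0.195,-0.606,0,0],[-0.195,-0.606,0,0],[-0.195,-0.606,0,0],[-0.195,-0.606,0,0]]

```text
clock: 2.33
eef_pos: [493.3, 8.3, 211.4]
eef_rot: [0.0, 0.151, 0.988, -0.0]
contact_force: [0.0, -0.1, -0.3]
width: 1.0
grasp_force: 0.0
```

Request:
move_arm:
  targets:
    - [[-0.195,-0.606,0,0],[-0.195,-0.606,0,0],[-0.195,-0.606,0,0],[-0.195,-0.606,0,0],[-0.195,-0.606,0,0],[-0.195,-0.606,0,0],[-0.195,-0.606,0,0]]

```text
clock: 3.2
eef_pos: [496.8, -241.5, 211.5]
eef_rot: [0.0, 0.148, 0.989, 0.0]
contact_force: [-0.3, 0.7, 0.7]
width: 0.998
grasp_force: 0.0
```

```bash
python3 look.py w2 "[(497,-243,64),(497,-243,24)]"
```

```text
3.2 [ 496.8 -241.5  211.5] [0.000e+00 1.478e-01 9.890e-01 1.000e-04] [-0.3  0.7  0.7]
(497, -243, 64) 249.3 175.4
(497, -243, 24) 249.4 165.2
```

View pics/w2.png

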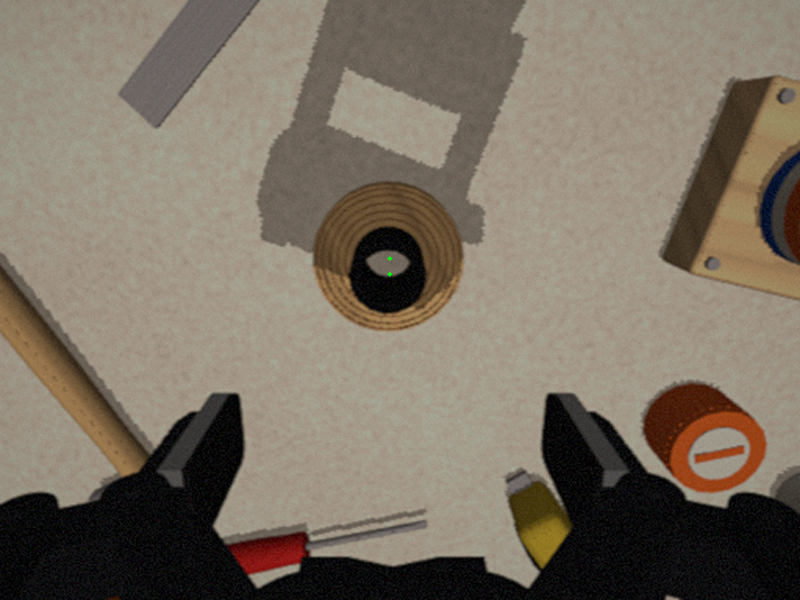

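The view shows the roll outline spanning (313–463, 181–330) with its centre at (388,256), and the neck's lower edge at (388,312).

```bash
cat > fit.py <<'E'
from h import *
import pickle
from scipy.optimize import minimize
def iou(c,M,mm,rings,x0):
    def sil(p):
        pts=[proj(c,(p[0]+r*np.cos(a),p[1]+r*np.sin(a),z),M) for z,r in rings for a in np.linspace(0,6.28,60)]
        k=np.zeros(mm.shape,np.uint8)
        return cv2.fillConvexPoly(k,(cv2.convexHull(np.array(pts,np.float32))*16).astype(np.int32),1,shift=4)
    f=lambda p:-((k:=sil(p)>0)&mm).sum()/(k|mm).sum()
    r=minimize(f,x0,method="Nelder-Mead",options=dict(initial_simplex=[x0,[x0[0]+6,x0[1]],[x0[0],x0[1]+6]],xatol=.1));return r.x.round(1),r.fun.round(3)
E
python3 - <<'E'
from fit import *
c,M=pickle.load(open("w2.pkl","rb"));s=1/1.5625
print(atz(c,388*s,256*s,24,M))
for u,v in((313,256),(463,256),(388,181),(388,330)):print(atz(c,u*s,v*s,24,M))
im=c["img"].astype(int);dark=im.max(2)<40
mm=np.zeros(dark.shape,np.uint8);mm[130:215,195:300]=dark[130:215,195:300]
cn,_=cv2.findContours(mm,0,2);k=np.zeros_like(mm);b=max(cn,key=cv2.contourArea);cv2.fillPoly(k,[b],1);print(cv2.boundingRect(b))
print(iou(c,M,k>0,[(24,23),(64,23)],[498.,-242.]))
E
```

```text
[ 495.3 -243.7   24. ]
[ 481.  -290.5   24. ]
[ 509.7 -196.8   24. ]
[ 449.5 -229.5   24. ]
[ 544.9 -259.    24. ]
(223, 146, 50, 54)
(array([ 497.2, -245.4]), np.float64(-0.891))
```

Request:
move_arm:
  targets:
    - [[-0.001,-0.006,0.2,0],[-0.001,-0.006,0.36,0],[-0.001,-0.006,0.43,0],[-0.001,-0.006,0.45,0],[-0.001,-0.006,0.45,0],[-0.001,-0.006,0.45,0],[-0.001,-0.006,0.45,0]]

```text
clock: 4.12
eef_pos: [496.7, -245.9, 32.8]
eef_rot: [0.001, 0.149, 0.989, -0.001]
contact_force: [-1.1, -0.5, 0.0]
width: 1.0
grasp_force: 0.0
```

Request:
move_arm:
  targets:
    - [[0,0,0,0],[0,0,0,0],[0,0,0,0],[0,0,0,0],[0,0,0,0],[0,0,0,0]]
  jaw: 0
  squeeze: 40

```text
clock: 4.88
eef_pos: [496.3, -245.6, 31.8]
eef_rot: [0.0, 0.149, 0.989, -0.0]
contact_force: [-1.8, 1.7, 6.8]
width: 0.522
grasp_force: 41.3
```

Request:
move_arm:
  targets:
    - [[0,0,-0.1,0],[0,0,-0.2,0],[0,0,-0.35,0],[0,0,-0.5,0],[0,0,-0.5,0],[0,0,-0.5,0],[0,0,-0.5,0]]

```text
clock: 5.75
eef_pos: [495.5, -245.1, 229.2]
eef_rot: [-0.002, 0.149, 0.989, 0.001]
contact_force: [0.3, -0.2, -2.6]
width: 0.526
grasp_force: 42.7
```

```bash
python3 look.py w3 "[]"
```

```text
5.75 [ 495.5 -245.1  229.2] [-0.0018  0.1489  0.9889  0.001 ] [ 0.3 -0.2 -2.6]
```

View pics/w3.png

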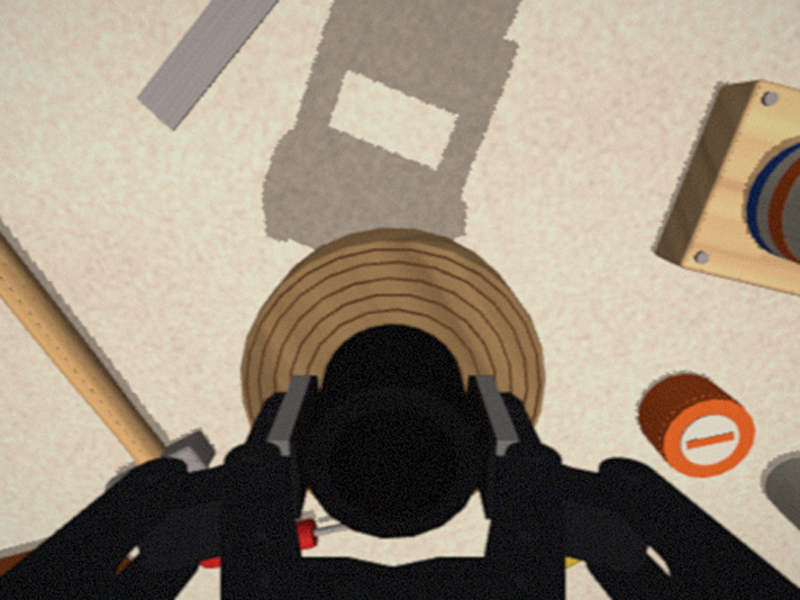

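The spool is held with its neck centred between the pads. The roll spans x 243–544 and its far edge is at y≈229. I'll check the grip offset in the tool frame.

Run:
```python
from h import *
import pickle
c,M=pickle.load(open("w3.pkl","rb"));s=1/1.5625;T=np.array(c["T_tool_cam"])
print("bottom far edge",atz(c,394*s,229*s,31.8,T),"top ring far",atz(c,394*s,237*s,7.8,T))
# predicted silhouette rows/cols for offsets along tool x
for dx in(-4,-2,0,2,4):
    p=np.array([proj(c,(dx+50*np.cos(a),50*np.sin(a),z),T) for z in(7.8,31.8) for a in np.linspace(0,6.28,200)])/s
    print(dx,p[:,1].min().round(1),p[:,0].min().round(1),p[:,0].max().round(1), "neck rim bottom",(np.array([proj(c,(dx+23*np.cos(a),23*np.sin(a),-32.2),T) for a in np.linspace(0,6.28,200)])/s)[:,1].max().round(1))
```

```text
bottom far edge [46.7  0.7 31.8] top ring far [48.6  0.6  7.8]
-4 231.0 237.8 546.4 neck rim bottom 548.0
-2 225.1 237.2 547.0 neck rim bottom 541.9
0 219.2 236.7 547.6 neck rim bottom 535.7
2 213.3 236.1 548.2 neck rim bottom 529.5
4 207.3 235.5 548.7 neck rim bottom 523.3
```

Request:
move_arm:
  targets:
    - [[0.198,0.62,0,0],[0.198,0.62,0,0],[0.198,0.62,0,0],[0.198,0.62,0,0],[0.198,0.62,0,0],[0.198,0.62,0,0]]

```text
clock: 6.55
eef_pos: [493.3, 15.1, 230.7]
eef_rot: [-0.001, 0.148, 0.989, -0.0]
contact_force: [0.6, -1.1, -2.8]
width: 0.525
grasp_force: 43.3
```

Request:
move_arm:
  targets:
    - [[0.198,0.62,0,0],[0.198,0.62,0,0],[0.198,0.62,0,0],[0.198,0.62,0,0],[0.198,0.62,0,0],[0.198,0.62,0,0],[0.198,0.62,0,0],[0.198,0.62,0,0]]

```text
clock: 7.55
eef_pos: [491.2, 273.8, 231.4]
eef_rot: [0.0, 0.15, 0.989, -0.0]
contact_force: [0.3, 0.5, -3.2]
width: 0.52
grasp_force: 43.8
```

Request:
move_arm:
  targets:
    - [[0.003,0.003,0.1,0],[0.003,0.003,0.2,0],[0.003,0.003,0.24,0],[0.003,0.003,0.27,0],[0.003,0.003,0.285,0],[0.003,0.003,0.303,0],[0.003,0.003,0.303,0]]

```text
clock: 8.43
eef_pos: [489.9, 276.7, 110.1]
eef_rot: [-0.0, 0.149, 0.989, -0.0]
contact_force: [0.2, -0.4, -3.6]
width: 0.521
grasp_force: 43.8
```

Run:
```python
from h import *
c=camera("top");d=camera("side")
a=cv2.resize(c["img"][225:300,95:175],(400,375),interpolation=2);b=cv2.resize(d["img"][120:195,150:230],(400,375),interpolation=2)
cv2.imwrite("pics/d1.png",np.hstack([a,b])[:,:,::-1])
```

```text
(no output)
```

View pics/d1.png

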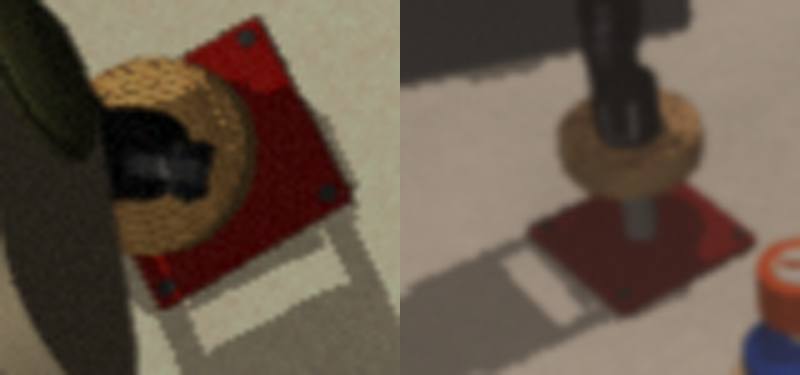

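No upward force, and the side crop shows the spindle entering under the roll. I'll continue down in steps.

Request:
move_arm:
  targets:
    - [[0,0,0.02,0],[0,0,0.04,0],[0,0,0.06,0],[0,0,0.075,0],[0,0,0.075,0]]

```text
clock: 9.15
eef_pos: [489.7, 276.5, 79.5]
eef_rot: [-0.0, 0.149, 0.989, -0.0]
contact_force: [-0.7, 0.1, -3.0]
width: 0.522
grasp_force: 43.8
```

Request:
move_arm:
  targets:
    - [[0,0,0.025,0],[0,0,0.05,0],[0,0,0.07,0],[0,0,0.084,0],[0,0,0.086,0],[0,0,0.086,0]]

```text
clock: 9.9
eef_pos: [490.1, 276.7, 45.9]
eef_rot: [0.0, 0.149, 0.989, 0.0]
contact_force: [0.2, 1.4, -3.6]
width: 0.526
grasp_force: 43.8
```

Request:
move_arm:
  targets:
    - [[0,0,0.003,0],[0,0,0.006,0],[0,0,0.006,0]]

```text
clock: 10.28
eef_pos: [490.1, 276.7, 43.8]
eef_rot: [0.0, 0.149, 0.989, 0.0]
contact_force: [-1.8, -1.5, 2.8]
width: 0.522
grasp_force: 44.3
```

Seated: the vertical force has turned upward at the expected height. I'll release and rise.

Request:
move_arm:
  targets:
    - [[0,0,0,0],[0,0,0,0],[0,0,0,0],[0,0,0,0],[0,0,0,0],[0,0,0,0]]
  jaw: 100

```text
clock: 11.02
eef_pos: [490.0, 276.6, 43.3]
eef_rot: [0.0, 0.149, 0.989, 0.0]
contact_force: [0.2, 0.9, -0.5]
width: 1.003
grasp_force: 0.0
```

Request:
move_arm:
  targets:
    - [[0,0,-0.05,0],[0,0,-0.15,0],[0,0,-0.3,0],[0,0,-0.45,0],[0,0,-0.5,0],[0,0,-0.5,0],[0,0,-0.5,0]]

```text
clock: 11.9
eef_pos: [489.5, 276.5, 241.7]
eef_rot: [-0.001, 0.149, 0.989, -0.001]
contact_force: [-0.3, 0.3, -0.4]
width: 0.998
grasp_force: 0.0
```

```bash
python3 look.py w4 "[(491,275,64+12)]"
```

```text
11.9 [489.5 276.5 241.7] [-1.100e-03  1.488e-01  9.889e-01 -6.000e-04] [-0.3  0.3 -0.4]
(491, 275, 76) 250.1 172.1
```

View pics/w4.png

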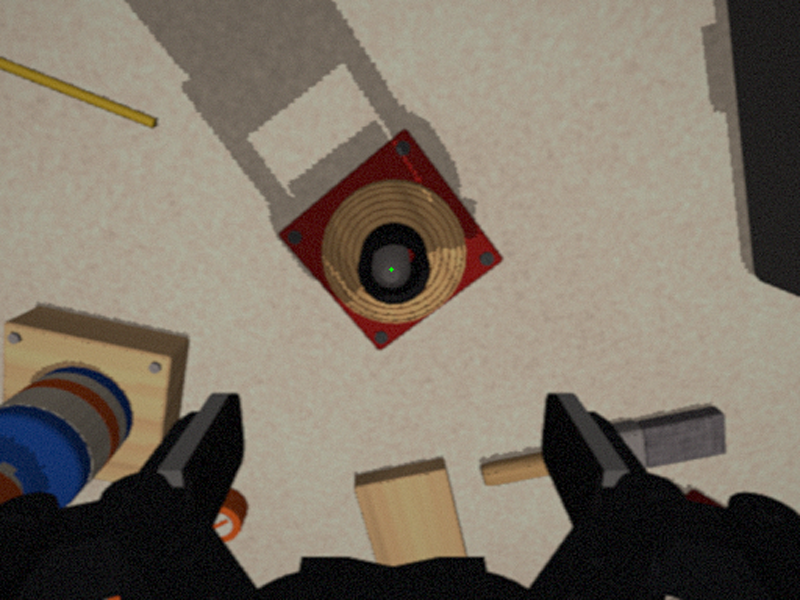

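The spool sits flat on the plate, with the spindle visible in its bore at (391,266). Now to view the cap.

Request:
move_arm:
  targets:
    - [[-0.303,-0.589,-0.125,0],[-0.303,-0.589,-0.125,0],[-0.303,-0.589,-0.125,0],[-0.303,-0.589,-0.125,0],[-0.303,-0.589,-0.125,0],[-0.303,-0.589,-0.125,0],[-0.303,-0.589,-0.125,0],[-0.303,-0.589,-0.125,0]]

```text
clock: 12.95
eef_pos: [536.2, 17.2, 293.0]
eef_rot: [-0.0, 0.148, 0.989, 0.0]
contact_force: [-0.4, 0.0, -0.3]
width: 0.997
grasp_force: 0.0
```

```bash
python3 look.py w5 "[(536,16,172)]"; python3 -c "
from cell import sensors;print(sensors.get_obs()['q'].round(2))"
```

```text
12.95 [536.2  17.2 293. ] [-4.000e-04  1.479e-01  9.890e-01  1.000e-04] [-0.4  0.  -0.3]
(536, 16, 172) 249.4 183.4
[-0.19  0.3   1.35  0.    1.49 -1.46]
```

View pics/w5.png

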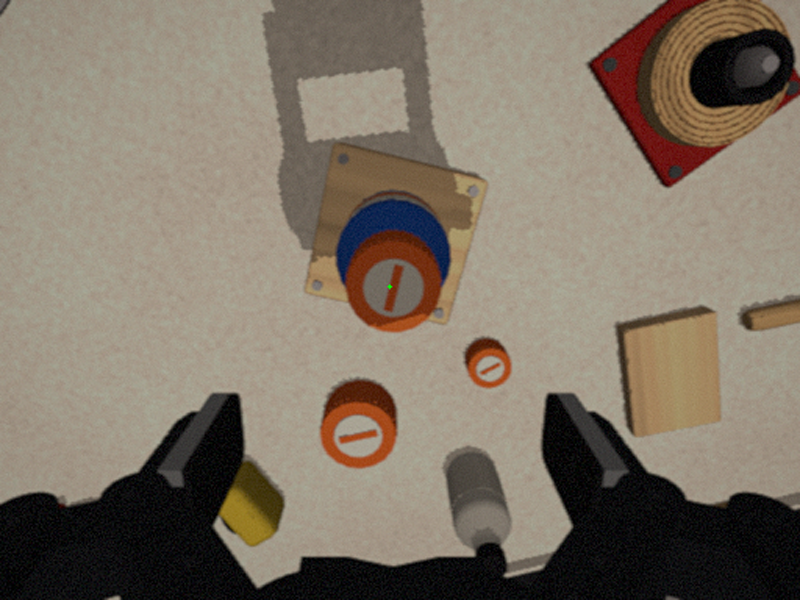

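The view shows the bottle's cap with its top disc centred at (394,288). The loose small cap is at (489,362), the large one at (358,430) and the oil bottle at (480,510). The cap's true position is about (537.3, 17.5). I'll pre-turn clockwise for joint room, then descend.

Request:
move_arm:
  targets:
    - [[-0.002,0.002,0.06,0.06],[-0.002,0.002,0.1,0.12],[-0.002,0.002,0.14,0.18],[-0.002,0.002,0.18,0.24],[-0.002,0.002,0.2,0.3],[-0.002,0.002,0.25,0.3],[-0.002,0.002,0.3,0.3],[-0.002,0.002,0.34,0.3],[-0.002,0.002,0.365,0.3],[-0.002,0.002,0.377,0.3],[-0.002,0.002,0.377,0.3],[-0.002,0.002,0.377,0.3]]

```text
clock: 14.5
eef_pos: [537.7, 16.3, 143.0]
eef_rot: [0.0, 0.582, 0.814, 0.0]
contact_force: [-0.6, 0.2, -0.5]
width: 1.001
grasp_force: 0.0
```

Request:
move_arm:
  targets:
    - [[0,0,0,0],[0,0,0,0],[0,0,0,0],[0,0,0,0],[0,0,0,0],[0,0,0,0]]
  jaw: 0
  squeeze: 60

```text
clock: 15.25
eef_pos: [537.5, 16.3, 142.6]
eef_rot: [0.0, 0.582, 0.814, 0.0]
contact_force: [-0.5, -0.6, 3.4]
width: 0.593
grasp_force: 61.5
```

Request:
move_arm:
  targets:
    - [[0,0,0.007,0],[0,0,0.014,0],[0,0,0.02,0],[0,0,0.021,0],[0,0,0.021,0],[0,0,0.021,0]]

```text
clock: 16.0
eef_pos: [537.6, 16.3, 134.6]
eef_rot: [0.0, 0.582, 0.814, 0.0]
contact_force: [-3.4, 0.9, 9.2]
width: 0.594
grasp_force: 62.0
```

The cap is pressed 8 mm at 9.2 N, which matches its spring. Now twist 65° anticlockwise.

Request:
move_arm:
  targets:
    - [[0,0,0,-0.04],[0,0,0,-0.08],[0,0,0,-0.12],[0,0,0,-0.16],[0,0,0,-0.2],[0,0,0,-0.24],[0,0,0,-0.28],[0,0,0,-0.32],[0,0,0,-0.361],[0,0,0,-0.361],[0,0,0,-0.361]]

```text
clock: 17.38
eef_pos: [538.2, 16.3, 134.9]
eef_rot: [0.001, 0.054, 0.999, -0.0]
contact_force: [-1.2, -0.2, 9.0]
width: 0.592
grasp_force: 62.1
```

Run:
```python
from h import *
o=sensors.get_obs();print(o["wrist_torque"].round(2),o["contact_force"].round(1),o["q"].round(2))
c=camera("side");t=camera("top")
a=cv2.resize(c["img"][140:240,190:290],(400,400),interpolation=2);b=cv2.resize(t["img"][180:260,180:260],(400,400),interpolation=2)
cv2.imwrite("pics/e1.png",np.hstack([a,b])[:,:,::-1])
```

```text
[0.07 0.03 0.02] [-1.2 -0.2  9. ] [-0.19  0.43  1.59  0.    1.11 -1.65]
```

Residual torque is negligible, so the cap turned with the fingers. I'll lift a little and check for pull.

Request:
move_arm:
  targets:
    - [[0,0,-0.01,0],[0,0,-0.02,0],[0,0,-0.03,0],[0,0,-0.04,0],[0,0,-0.04,0]]

```text
clock: 18.1
eef_pos: [537.2, 16.4, 149.9]
eef_rot: [-0.0, 0.054, 0.999, 0.0]
contact_force: [0.0, -1.1, -0.6]
width: 0.59
grasp_force: 62.2
```

Request:
move_arm:
  targets:
    - [[0,0,-0.03,0],[0,0,-0.06,0],[0,0,-0.1,0],[0,0,-0.14,0],[0,0,-0.18,0],[0,0,-0.188,0],[0,0,-0.188,0],[0,0,-0.188,0],[0,0,-0.188,0]]

```text
clock: 19.23
eef_pos: [537.3, 16.4, 224.9]
eef_rot: [-0.0, 0.054, 0.999, 0.0]
contact_force: [-0.3, 0.0, -0.7]
width: 0.592
grasp_force: 62.3
```

Run:
```python
from h import *
c=camera("side")
cv2.imwrite("pics/e2.png",cv2.resize(c["img"][60:260,130:330],(600,600),interpolation=2)[:,:,::-1])
```

```text
(no output)
```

View pics/e2.png

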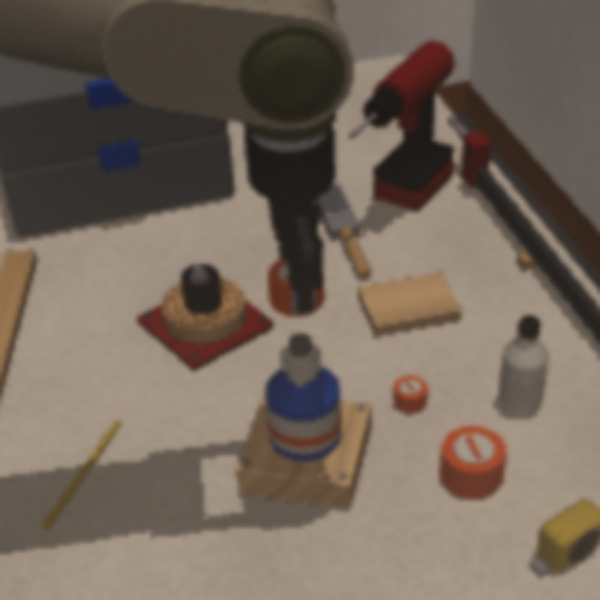

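The view shows the cap held level at (295,285), above the bare neck at (300,350). The spool is flat on its stand at (203,300), and the bystanders in view haven't moved.

```bash
python3 -c "
from cell import workorder;print(workorder.hand_in())"
```

```text
the job is handed in; nothing more can be done
None
```

I handed the job in after about 19 s of robot time: the spool is released flat on the red stand's spindle, and the glue cap was pressed, twisted free and is held level about 82 mm above its locked height; the hand-in returned no verdict.

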